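# Clear the stand, then overhang a mosaic panel to its pencil line and hold it

### The arm

A 6-joint arm with a two-finger parallel gripper is mounted at the origin on the work surface. World frame = base frame: x ahead of the robot, y to its left, z up, the work surface at z = 0. Lengths are in m, angles in rad, forces in N, time in s.
With the tool pointing down it reaches from about 0.225 to 0.875 m from the base axis. Payload 3.4 kg.
Tool frame: the origin (TCP) lies on the centre line of the jaws, within the pads' length; the fingertips stand 14 mm ahead of it and the grasp point (between the pads) lies 5 mm behind it; z points along the fingers, y is the line along which they close (so a half turn about z gives the same grasp; the last joint's range is limited). The gripper opens to 85 mm and grips with 20 to 120 N. Pads are 22 mm wide; open, the fingers measure 114 mm over their backs; the gripper's body (76 mm by 85 mm) begins 54 mm behind the grasp point. The pads swing forward as they close: fully open they stand 13 mm farther back than shut.
Start: joints at [1.128, 0.276, 1.505, -0, 1.361, -0.121], TCP at [0.182, 0.546, 0.245] pointing down, gripper open.
Joint ranges: [-2.89, 2.89], [-0.75, 2.08], [0.22, 2.7], [-1.18, 4.32], [0.11, 2.71], [-2.7, 2.7]. Speed limits (rad/s): [2.57, 2.57, 3.14, 3.14, 3.14, 3.14].

### API

Orientations are given as a unit quaternion [w, x, y, z].
In Python, from rig import manip, eyes gives the robot as it stands.
- The arm moves only by the shell command python3 -m creep 'ROWS' [FORCE]. ROWS is JSON, a list of rows, each a list of 5 numbers: the opening, from 0 (shut) to 1 (fully open), then the shift along the tool's x, y, z normalised to -1 to 1, where 1 is 0.5 m, then the turn about the tool's z normalised to -1 to 1, where 1 is 360 degrees. In form: [[fingers, dx, dy, dz, spin], ...]. A call has 1 to 10 rows; each row is the pose to reach, as a shift and turn from the pose commanded when the call began, along the tool's axes at that moment, turning the shorter way round; what a row does not reach only later rows make up. A row lasts 1/10 s, in which the tool goes at most 50 mm and 8.59 degrees, less where a joint would pass 70% of its speed; a pose out of reach is approached as far as the arm can. A call with a number of a shift or a turn outside -1 to 1 is refused whole. A call with a gripper value outside its range is refused whole. The fingers move at their own pace and stop on an object; FORCE is the grip in N (left out, the last holds). Time passes only in rows, so rows that repeat a pose let the fingers close. It gives the time, the measured TCP pose, the force, the opening and the grip force at its end, in the units of the state.
- manip.get_state(): the state, without advancing time (a new reading comes with each control period).
- eyes.get_image(name): name is "scene" or "top" or "wrist"; returns a dict with "frame" (420x560x3 uint8, red, green, blue), "fx", "fy", "cx", "cy" (pixels), "R" (3x3) and "t" (3): a world point X has camera coordinates R X + t. Camera axes: x right, y down, z forward; pixel columns grow to the right and rows downward; lengths in m; the calibration is good to about 2 mm. A picture is of the moment at which its call begins. There is no depth.
- manip.sign_off(): hands the job in; it is judged then, once.
Trained networks look in the newest picture that a camera, given by its name, has taken for a name from the list of things; names that differ only in an ending like _2 or _b are one class to them, and where a whole thing is asked for, a point or a joint stands for the part that bears it (a point fixed in the world has none). Each returns a list of dicts, best first, with "confidence" (0 to 1); they miss things now and then, are a little off and sometimes report something else, mostly with a low value. They report only what shows in the picture. A call takes as long as a camera call. They do not tell look-alikes from the thing itself.
- eyes.regions_of(camera, label): "mask" (420x560 bool, what is visible of it) and "bbox" ([left, top, right, bottom] in pixels, round what is visible of it).
- eyes.place_of(camera, label): "centre" ([column, row] in pixels: a listed point, or the origin of a listed thing).
The state is a dict: "clock": time; "qpos": joint angles; "qd": joint speeds; "effort": joint torques, N m; "position": TCP position; "ee_rot": TCP orientation; "contact_force": force on the tool from outside, world axes, zero at the start; "moment": the same for the moment, N m; "width": finger opening in m; "gripper_force": force on a finger pad.
Only numpy, scipy, OpenCV 4.12 (cv2) and the standard library are available. Lean on these libraries where they do the work, as an engineer would, in place of code of your own. Each camera call takes 0.05 s, during which the arm holds its last target. There are 200 camera calls.

### The job

With the scraper block, sweep the three loose tile chips off the stand's open end into the grey tray below it, without touching the chips with the fingers, then set the scraper back down on the tabletop. Then slide the mosaic panel, keeping it flat on the stand, tiled end first out over that end until the pencil line across it lies right above and along the stand's edge; the panel would now tip, so finish while still holding it there, flat and still, ready for its edge trim to be fitted. Do not disturb the other things lying about.

Things in the scene. Friction and masses are not known exactly. Their poses are not given: they have to be found in the camera images.
- table: white laminate table top, its surface at height 0; fixed
- stand: fixed raised plywood work stand, 300 (its x) by 420 (its y) mm, flat top 80 mm above the table; origin under its centre on the table. Its open end, over which chips and panel go, is its -y end (y = -210 mm); its top overhangs its end board there by 23 mm
- stand_edge (a point): middle of the top edge of the stand's open end, 80 mm above the table; axes as the stand: x runs along the edge, -y points outward over the tray
- tray: fixed shallow open grey plastic tray, 240 (x) by 160 (y) by 45 mm high, walls and floor 4-5 mm, tucked 12 mm in under the stand's open end; origin under its centre, axes as the stand
- panel: loose mosaic panel flat on the stand: brown MDF 180 (x) by 220 (y) by 12 mm, about 0.55 kg; origin at the centre of its underside. Its -y end is covered with blue-green tiles 4 mm thick (y -108 to +2 mm), its +y end carries a batten. Centre of mass about 9 mm to -y of the origin: with the line at the edge it tips unless held. Starts 115 to 160 mm inside the edge, within 0.08 rad of square
- panel_line (a point): middle of the dark 3 mm pencil line ruled across the panel's bare wood, parallel to its x, 25 mm to the +y side of the panel's origin and 135 mm from the tiled end; this point is at the height of the panel's underside; axes as the panel
- panel_batten (a point): middle of the top of the wooden batten screwed on the panel's inner end: 180 mm long (panel x), 20 mm thick (panel y), 22 mm high above the MDF; this point is 34 mm above the panel's underside, 100 mm to the +y side of its origin; can be pinched from above across its 20 mm
- scraper: scraper block standing on the table on the robot's left of the stand: beech block 140 (x) by 26 (y) mm in a steel shoe 150 (x) by 32 (y) by 10 mm high at its foot, 60 mm high overall, 0.25 kg; origin in the centre of its underside; gripped from above across its 26 mm
- chip0: loose blue tile chip about 24 x 16 x 8 mm on the stand's top between the panel and the open end; origin in the centre of its underside
- chip1: loose blue tile chip about 20 x 18 x 8 mm, as chip0
- chip2: loose blue tile chip about 26 x 13 x 8 mm, as chip0
- pencil: bystander: flat carpenter's pencil 10 x 165 x 7 mm lying on the stand's top along its far (+x) side; origin under its centre
- mug: bystander: mug, 82 mm wide, 95 mm high
- gluepot: bystander: white plastic glue pot, 74 mm wide, 85 mm high, with a stick in it
- nippers: bystander: tile nippers lying flat, about 210 mm long, origin at the pivot
- wallet: bystander: black wallet 95 x 115 x 20 mm
- tilestack: bystander: stack of four square tiles, 98 x 98 x 32 mm
Not all that is in view belongs to the job. There is more than one size of the scraper; the one meant has the size given above.

How it is judged:
By the outcome, as a careful person would: the job done as asked, in the order asked, and still so for the second after the job is handed in, while the arm keeps its last pose, push and grip.
It also fails if it takes over 64 s, if anything falls off the work surface, if the arm or the gripper's body presses on something with over 40 N, if the wrist force passes 120 N, or if a joint passes its speed limit or range.

## Working session

There is one attempt and no reset: what is moved stays moved. The work goes in short steps, Python scripts to look and compute and a shell command to move; the robot and the scene stay as the last step left them, time stands still between calls to the robot, and variables do not carry over. Pictures are saved under pics/ and viewed, at most 12 in all, crops included, and the job is handed in when it is done.

```bash
ls; mkdir -p pics; python3 - <<'E'
from rig import manip, eyes
import cv2,numpy as np
print(manip.get_state())
ims=[]
for n in ["scene","top"]:
    d=eyes.get_image(n); cv2.imwrite(f"pics/{n}0.png",cv2.cvtColor(d["frame"],cv2.COLOR_RGB2BGR))
    print(n,d["fx"],d["cx"],d["cy"],np.round(d["R"],3).tolist(),np.round(d["t"],3).tolist(), (-d["R"].T@d["t"]).round(3))
    for l in ["stand","stand_edge","tray","panel","panel_line","panel_batten","scraper","chip0","chip1","chip2","pencil","mug","gluepot","nippers","wallet","tilestack"]:
        print(l,[(np.round(q["centre"],1).tolist(),round(q["confidence"],2)) for q in eyes.place_of(n,l)])
E
```

```text
pics
{'clock': 0.0, 'qpos': array([ 1.12802058e+00,  2.76583860e-01,  1.50615791e+00, -5.10695769e-06,
        1.36070277e+00, -1.21008005e-01]), 'qd': array([ 6.52756502e-04, -1.40177516e-03, -1.49696892e-05, -4.44941250e-05,
        2.05535200e-04,  7.32572099e-04]), 'effort': array([-1.84398661e-03, -4.16780126e+01, -2.45801586e+01, -1.49018765e-04,
        1.08667585e-02,  3.03393428e-06]), 'position': array([0.181628  , 0.54501472, 0.24443617]), 'ee_rot': array([-2.55175584e-04,  1.60190131e-01,  9.87085743e-01, -8.90095565e-04]), 'contact_force': array([-0.53480259,  0.19968731, -0.07944317]), 'moment': array([-0.01885658, -0.0201268 ,  0.02570247]), 'gripper_force': 0.0, 'width': 0.08531043409616158}
scene 388.19456762227725 273.53658443595737 208.04128322656314 [[-0.639, 0.769, -0.021], [0.507, 0.401, -0.763], [-0.578, -0.498, -0.646]] [0.283, -0.212, 1.593] [1.21  0.66  0.874]
stand [([251.2, 221.4], 0.58)]
stand_edge [([203.8, 179.4], 0.89)]
tray [([194.8, 190.6], 0.62)]
panel [([257.4, 206.8], 0.96)]
panel_line [([266.4, 209.7], 0.65)]
panel_batten [([286.6, 209.8], 0.62),
[... 866 characters left out ...]
, 0.38)]
tray [([382.2, 212.7], 0.91)]
panel [([289.1, 206.9], 0.79)]
panel_line [([283.8, 209.5], 0.76)]
panel_batten [([257.7, 211.1], 0.77)]
scraper [([172.0, 226.3], 0.72), ([95.3, 274.9], 0.59)]
chip0 [([359.1, 224.4], 0.56), ([352.9, 206.3], 0.49), ([359.2, 190.9], 0.44)]
chip1 [([359.1, 224.4], 0.56), ([352.9, 206.3], 0.49), ([359.2, 190.9], 0.44)]
chip2 [([359.1, 224.4], 0.56), ([352.9, 206.3], 0.49), ([359.2, 190.9], 0.44)]
pencil [([287.8, 167.2], 0.44), ([437.5, 180.4], 0.41)]
mug [([444.8, 225.4], 0.75)]
gluepot [([440.7, 178.7], 0.6)]
nippers [([176.5, 162.7], 0.72), ([291.8, 248.2], 0.2)]
wallet [([457.4, 274.5], 0.76)]
tilestack [([161.1, 286.5], 0.59), ([352.4, 205.5], 0.45)]
```

```bash
cat > h.py <<'E'
from rig import manip, eyes
import cv2,numpy as np
from scipy.spatial.transform import Rotation as Ro
def cam(n):
    return eyes.get_image(n)
def proj(d,X):
    c=np.asarray(X)@np.array(d["R"]).T+d["t"]; return np.stack([d["fx"]*c[...,0]/c[...,2]+d["cx"],d["fy"]*c[...,1]/c[...,2]+d["cy"]],-1)
def ray(d,uv):
    R=np.array(d["R"]); v=R.T@np.array([(uv[0]-d["cx"])/d["fx"],(uv[1]-d["cy"])/d["fy"],1]); return -R.T@d["t"],v
def atz(d,uv,z):
    o,v=ray(d,uv); return o+v*(z-o[2])/v[2]
def tri(*obs):
    A=[];b=[]
    for d,uv in obs:
        o,v=ray(d,uv); v=v/np.linalg.norm(v); P=np.eye(3)-np.outer(v,v); A.append(P); b.append(P@o)
    A=np.vstack(A);b=np.hstack(b); x=np.linalg.lstsq(A,b,rcond=None)[0]
    return x,np.linalg.norm(A@x-b)
def pts(d,uv,zs): return np.array([atz(d,u,zs) for u in uv])
def save(n,f): cv2.imwrite("pics/"+n,cv2.cvtColor(f,cv2.COLOR_RGB2BGR))
def rect(d,mask,z):
    c=max(cv2.findContours(mask.astype(np.uint8),0,1)[0],key=cv2.contourArea)[:,0,:]
    P=pts(d,c,z)[:,:2]; (x,y),(w,h),a=cv2.minAreaRect((P*1000).astype(np.float32))
    return round(x,1),round(y,1),round(w,1),round(h,1),round(a,1)
def wrow(p_world_delta,st=None):
    st=st or manip.get_state(); w=st["ee_rot"]; R=Ro.from_quat([w[1],w[2],w[3],w[0]]).as_matrix()
    return (R.T@np.asarray(p_world_delta)/0.5).round(4), R
E
python3 - <<'E'
from h import *
s=cam("scene");t=cam("top")
for l,a,b in [("scraper1",(368.1,271.5),(172,226.3)),("scraper2",(469,279.6),(95.3,274.9)),("line",(266.4,209.7),(283.8,209.5)),("batten",(286.6,209.8),(257.7,211.1)),("edge",(203.8,179.4),(370.5,207.4)),("panel",(257.4,206.8),(289.1,206.9)),("tray",(194.8,190.6),(382.2,212.7)),("c0",(212.9,185.8),(352.9,206.3)),("c1",(219,177.8),(359.1,224.4)),("c2",(202.7,192),(359.2,190.9))]:
    x,r=tri((s,a),(t,b)); print(l,x.round(4),round(r,4))
for n,d in (("scene",s),("top",t)):
    pass
save("c1.png",np.hstack([cv2.resize(t["frame"][100:320,60:480],None,fx=1.9,fy=1.9,interpolation=2)])[:, :800])
f=cv2.resize(s["frame"][120:400,150:550],None,fx=2,fy=2,interpolation=2); save("c2.png",f)
E
```

```text
scraper1 [ 0.4736  0.3817 -0.0046] 0.0024
scraper2 [ 0.3174  0.6188 -0.009 ] 0.0018
line [0.5176 0.027  0.0746] 0.0083
batten [0.5084 0.1031 0.1081] 0.0063
edge [ 0.53   -0.241   0.0793] 0.0011
panel [0.5282 0.0065 0.0824] 0.0001
tray [ 5.286e-01 -2.992e-01  2.000e-04] 0.0089
c0 [ 0.5341 -0.189   0.0778] 0.0031
c1 [ 0.4815 -0.2102  0.0717] 0.007
c2 [ 0.5778 -0.2044  0.0717] 0.0072
```

View pics/c1.png

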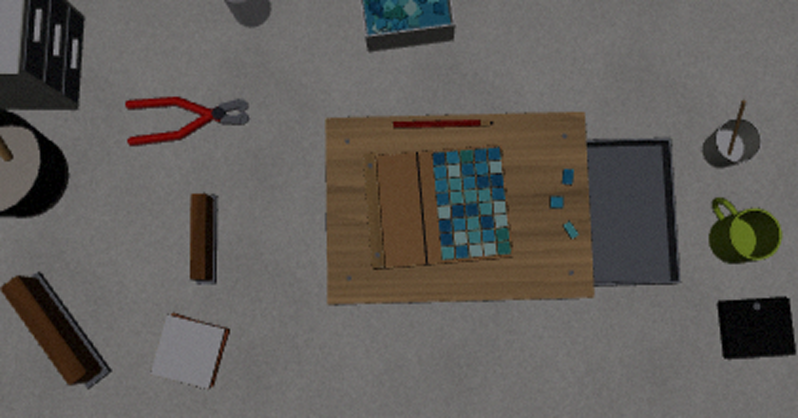

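View pics/c2.png

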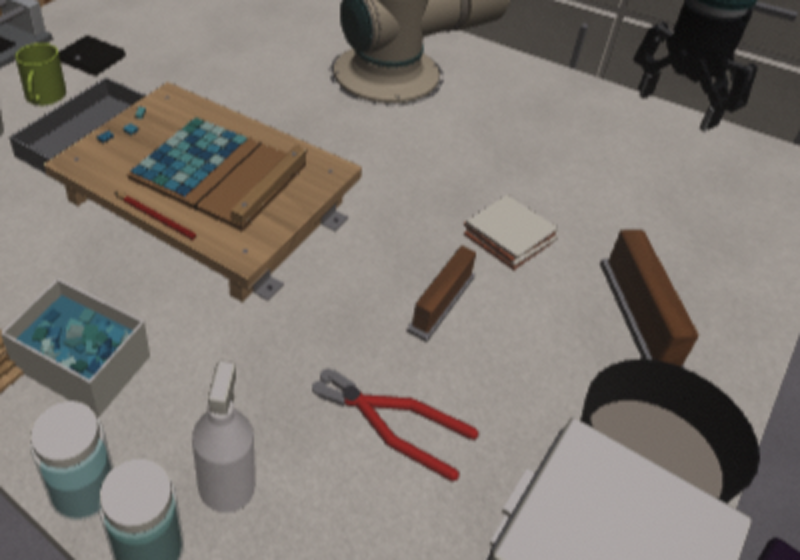

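The crops show two scrapers. The small one is at top (172,226) and scene (368,272), about 150 mm long. The big one is at top (95,275) and scene (469,280), about 200 mm or more. The chips lie at top (353–359, 191–224) and the panel line at (284,209). Next I'll check sizes and angles from the masks.

```bash
python3 - <<'E'
from h import *
s=cam("scene");t=cam("top")
for q in eyes.regions_of("top","scraper"):
    print("scraper top",q["bbox"],round(q["confidence"],2),rect(t,q["mask"],0.0),rect(t,q["mask"],0.06))
for l,z in (("stand",.08),("panel",.092),("tray",.045)):
    for q in eyes.regions_of("top",l): print(l,round(q["confidence"],2),rect(t,q["mask"],z))
# hypothesised outline of small scraper
save("sc.png",cv2.resize(t["frame"][190:260,130:210],None,fx=7,fy=7,interpolation=2))
print(wrow([0.474-0.1816,0.382-0.545,0])[0])
E
```

```text
scraper top [160.9, 202.0, 176.0, 250.6] 0.89 (476.8, 398.4, 152.4, 45.0, 2.5) (470.9, 381.9, 145.6, 43.0, 2.5)
stand 0.67 (525.0, -29.9, 303.0, 424.0, 1.4)
panel 0.63 (523.1, 5.6, 181.8, 221.1, 4.9)
tray 0.86 (524.8, -316.6, 241.5, 141.2, 2.0)
[-0.6579 -0.1243  0.    ]
```

View pics/sc.png

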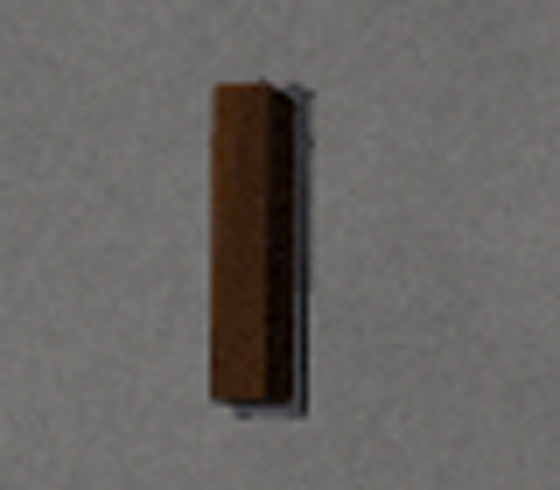

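The close crop confirms the small one: a block about 145 mm long with a steel shoe, lying nearly along world x. I'll move above it, with the tool y-axis aligned to world y.

```bash
python3 -m creep '[[1,-0.1,-0.02,0,-0.02],[1,-0.2,-0.04,0,-0.04],[1,-0.3,-0.06,0,-0.051],[1,-0.4,-0.08,0,-0.051],[1,-0.5,-0.1,0,-0.051],[1,-0.6,-0.12,0,-0.051],[1,-0.658,-0.124,0,-0.051],[1,-0.658,-0.124,0,-0.051],[1,-0.658,-0.124,0,-0.051]]' 60
python3 - <<'E'
from h import *
w=cam("wrist");t=cam("top");s=cam("scene")
st=manip.get_state(); print(st["position"],wrow([0,0,0])[1].round(4).tolist())
for n in("wrist","top","scene"):
    print(n,[(np.round(q["centre"],1).tolist(),round(q["confidence"],2)) for q in eyes.place_of(n,"scraper")])
for q in eyes.regions_of("wrist","scraper"):
    print(q["bbox"],round(q["confidence"],2),rect(w,q["mask"],.0),rect(w,q["mask"],.06))
print("C",(-w["R"].T@w["t"]).round(4))
save("w1.png",w["frame"])
E
```

```text
clock: 3.0
position: [0.4747, 0.3822, 0.2449]
ee_rot: [-0.001, 0.002, 1.0, 0.0]
contact_force: [-0.1, -0.9, 0.9]
width: 0.0855
gripper_force: 0.0
[0.47307802 0.38326661 0.24536726] [[-1.0, 0.0, -0.0007], [0.0, 1.0, 0.0002], [0.0007, 0.0002, -1.0]]
wrist [([281.7, 181.1], 0.9), ([500.3, 39.5], 0.59)]
top [([93.0, 276.2], 0.76), ([172.5, 224.0], 0.62)]
scene [([370.0, 269.8], 0.82), ([469.9, 281.0], 0.68), ([401.5, 239.8], 0.38)]
[265.9, 113.5, 299.6, 253.9] 0.6 (484.2, 390.8, 171.9, 34.8, 2.0) (470.9, 389.5, 144.4, 29.2, 2.0)
[452.4, 0.0, 560.0, 130.8] 0.58 (331.1, 653.1, 179.5, 84.4, 38.6) (342.3, 609.8, 150.8, 70.9, 38.6)
C [0.4014 0.3828 0.3753]
```

View pics/w1.png

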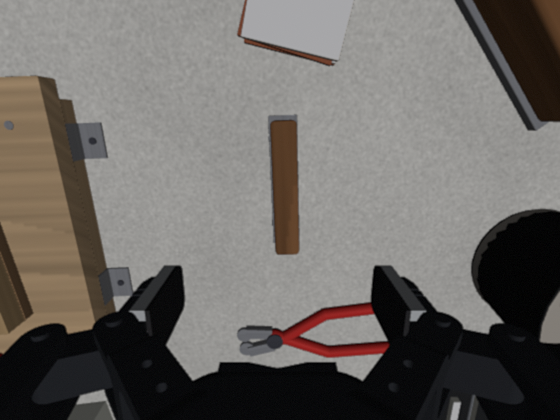

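The wrist view shows the block centred near (285,187), corners about (271,121), (297,121), (299,253), (275,254), with the nippers well clear at (275,340).

```bash
python3 - <<'E'
from h import *
w=cam("wrist");t=cam("top")
a=atz(w,(284,121),.06);b=atz(w,(287.3,253.5),.06)
print(a,b,(a+b)/2,np.linalg.norm(a-b),np.degrees(np.arctan2(*(b-a)[[1,0]])))
c=(a+b)/2
print("wristmid-top tri",tri((w,(285.6,187)),(t,(164.1,224.8))))
st=manip.get_state();print(st["position"],wrow([c[0]-st["position"][0],c[1]-st["position"][1],.047-st["position"][2]])[0])
g=cv2.cvtColor(w["frame"],6)
E
```

```text
[0.40423079 0.3899021  0.06      ] [0.54159595 0.3943234  0.06      ] [0.47291337 0.39211275 0.06      ] 0.13743629418375927 1.8435128081190089
wristmid-top tri (array([0.47373032, 0.39284705, 0.0398468 ]), np.float64(0.0013213449879345412))
[0.47375916 0.38310649 0.24553177] [0.0018 0.0179 0.3971]
```

```bash
python3 - <<'E'
from h import *
w=cam("wrist");t=cam("top");s=cam("scene")
print(w["fx"],w["cx"],w["cy"],np.round(w["R"],3).tolist())
print("wrist top",atz(w,(285.6,187),.06),"origin",atz(w,(281.7,181.1),0),"shoe end",atz(w,(283,115),.01))
print("top: top",atz(t,(164.1,224.8),.06),"origin",atz(t,(172.2,225),0))
print("scene: orig",atz(s,(369,270.7),0), "blocktop", atz(s,(150+448/2,120+284/2-4),.06))
print(tri((w,(281.7,181.1)),(t,(172.2,225)),(s,(369,270.7))))
E
```

```text
318.466136917102 277.3343831192038 211.3547965304177 [[0.0, 1.0, -0.0], [0.958, -0.0, 0.286], [0.286, -0.0, -0.958]]
wrist top [0.46883022 0.39171918 0.06      ] origin [0.4746504 0.3885689 0.       ] shoe end [0.39892576 0.38958494 0.01      ]
top: top [0.47256999 0.38765281 0.06      ] origin [0.47815221 0.37850353 0.        ]
scene: orig [0.47203025 0.38504805 0.        ] blocktop [0.47308625 0.3920101  0.06      ]
(array([4.75417827e-01, 3.84281008e-01, 3.80595017e-04]), np.float64(0.008161853825261172))
```

```bash
python3 -m creep '[[1,0.001,0.012,0.1,-0.005],[1,0.001,0.012,0.2,-0.005],[1,0.001,0.012,0.3,-0.005],[1,0.001,0.012,0.37,-0.005],[1,0.001,0.012,0.4,-0.005],[1,0.001,0.012,0.418,-0.005],[1,0.001,0.012,0.418,-0.005],[0.2,0.001,0.012,0.418,-0.005],[0.2,0.001,0.012,0.418,-0.005],[0.1,0.001,0.012,0.418,-0.005]]' 70
python3 -m creep '[[0,0,0,0,0],[0,0,0,0,0],[0,0,0,0,0],[0,0,0,0,0]]' 70
```

```text
clock: 4.6
position: [0.4746, 0.3891, 0.0377]
ee_rot: [0.001, -0.015, 1.0, 0.001]
contact_force: [0.1, -0.2, 0.7]
width: 0.0443
gripper_force: 0.0
clock: 5.0
position: [0.4744, 0.3891, 0.0374]
ee_rot: [0.001, -0.015, 1.0, 0.001]
contact_force: [0.7, 0.9, 6.5]
width: 0.0253
gripper_force: 69.7
```

```bash
python3 -m creep '[[0,0,0,-0.05,0],[0,0,0,-0.15,0],[0,0,0,-0.25,0],[0,0,0,-0.35,0],[0,-0.01,-0.08,-0.43,0],[0,-0.015,-0.16,-0.46,0],[0,-0.02,-0.25,-0.46,0],[0,-0.03,-0.34,-0.46,0],[0,-0.035,-0.43,-0.46,0],[0,-0.04,-0.52,-0.46,0]]' 70
python3 -m creep '[[0,-0.01,-0.09,0,0],[0,-0.02,-0.18,0,0],[0,-0.026,-0.27,0,0],[0,-0.033,-0.363,0,0],[0,-0.033,-0.363,0,0],[0,-0.033,-0.363,0,0],[0,-0.033,-0.363,0,0]]'
python3 - <<'E'
from h import *
w=cam("wrist")
for l in ["stand_edge","tray","panel","panel_line","panel_batten","chip0","pencil"]:
    print(l,[(np.round(q["centre"],1).tolist(),round(q["confidence"],2)) for q in eyes.place_of("wrist",l)])
for l,z in (("chip0",.088),("panel",.092),("stand",.08)):
    for q in eyes.regions_of("wrist",l): print(l,np.round(q["bbox"]),round(q["confidence"],2),rect(w,q["mask"],z))
save("w2.png",cv2.resize(w["frame"],(800,600)))
import pickle; pickle.dump({k:w[k] for k in w},open("w2.pkl","wb"))
E
```

```text
clock: 6.0
position: [0.5009, 0.1275, 0.2655]
ee_rot: [-0.001, -0.015, 1.0, -0.0]
contact_force: [0.8, -0.3, -2.4]
width: 0.0254
gripper_force: 69.7
clock: 6.7
position: [0.523, -0.0507, 0.2657]
ee_rot: [-0.001, -0.015, 1.0, 0.001]
contact_force: [0.3, 0.7, -3.3]
width: 0.025
gripper_force: 70.0
stand_edge [([92.0, 195.1], 0.87)]
tray [([72.5, 175.2], 0.86)]
panel [([330.3, 192.7], 0.82)]
panel_line [([357.8, 191.4], 0.92)]
panel_batten [([451.5, 192.5], 0.94)]
chip0 [([145.9, 199.9], 0.83), ([122.0, 150.6], 0.79), ([134.8, 236.2], 0.62)]
pencil []
chip0 [133. 190. 153. 207.] 0.97 (529.8, -182.9, 19.4, 22.9, 1.7)
chip0 [121. 226. 141. 248.] 0.78 (571.5, -201.4, 18.6, 29.0, 81.6)
chip0 [104. 140. 130. 164.] 0.55 (486.2, -204.4, 25.8, 15.4, 32.4)
chip0 [210.  91. 472. 286.] 0.24 (528.6, 13.1, 197.6, 236.6, 5.5)
panel [209.  86. 474. 284.] 0.92 (527.5, 12.0, 196.4, 235.8, 5.6)
stand [ 63.  26. 540. 320.] 0.64 (523.8, -27.4, 300.6, 421.0, 2.0)
```

View pics/w2.png

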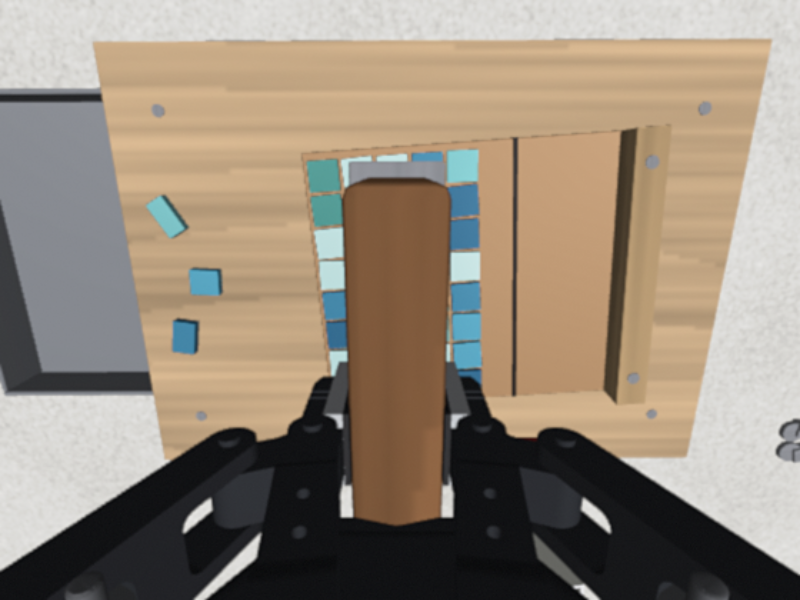

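The view shows the chips at (166,216), (205,281) and (185,337) and the edge from (95,42) to (165,458). The tiled end runs (303,155)–(331,375) and the line (515,138)–(514,395). The scraper is held square.

```bash
python3 - <<'E'
from h import *
import pickle
w=pickle.load(open("w2.pkl","rb"))
k=0.7
def L(n,a,b,z):
    A,B=[atz(w,(p[0]*k,p[1]*k),z) for p in (a,b)]
    d=B-A; print(n,A.round(4),B.round(4),"yaw",round(np.degrees(np.arctan2(d[1],d[0])),2)); return A,B
A,B=L("edge",(95,42),(165,458),.08)
print("edge mid",(A+B)/2,np.linalg.norm(A-B))
L("back",(770,40),(687,457),.08)
L("tile end",(303,155),(331,375),.092)
A,B=L("line",(515,138),(514,395),.092);print((A+B)/2,np.linalg.norm(A-B))
A,B=L("batten out",(670,125),(644,404),.114)
A,B=L("batten in",(637,128),(617,403),.114)
for n,c in (("c2",(148,206)),("c2b",(187,234)),("c0",(221,292)),("c1",(197,352)),("c1t",(173,320))): print(n,atz(w,(c[0]*k,c[1]*k),.085).round(4))
t=cam("top");s=cam("scene")
for l,wv in (("stand_edge",(92,195.1)),("panel_line",(357.8,191.4)),("panel_batten",(451.5,192.5))):
    o=[(w,wv)]
    for n,d in(("top",t),("scene",s)):
        q=eyes.place_of(n,l)
        if q: print(n,l,np.round(q[0]["centre"],1),round(q[0]["confidence"],2)); o.append((d,q[0]["centre"]))
    print(l,tri(*o))
E
```

```text
edge [ 0.3813 -0.2411  0.08  ] [ 0.6803 -0.2319  0.08  ] yaw 1.76
edge mid [ 0.53081591 -0.23653336  0.08      ] 0.29916588541486433
back [0.3674 0.1766 0.08  ] [0.6668 0.1888 0.08  ] yaw 2.33
tile end [ 0.4443 -0.1119  0.092 ] [ 0.5971 -0.0957  0.092 ] yaw 6.06
line [0.43   0.0218 0.092 ] [0.6093 0.0399 0.092 ] yaw 5.76
[0.51968793 0.03085392 0.092     ] 0.1802153356563804
batten out [0.4216 0.1056 0.114 ] [0.602 0.124 0.114] yaw 5.83
batten in [0.4238 0.0867 0.114 ] [0.6018 0.1052 0.114 ] yaw 5.91
c2 [ 0.4799 -0.2181  0.085 ]
c2b [ 0.498  -0.1938  0.085 ]
c0 [ 0.5384 -0.1739  0.085 ]
c1 [ 0.5849 -0.1952  0.085 ]
c1t [ 0.5605 -0.2102  0.085 ]
top stand_edge [372.2 206.3] 0.71
scene stand_edge [202.4 181.5] 0.95
stand_edge (array([ 0.5343889 , -0.24654731,  0.06974937]), np.float64(0.0018550167084307426))
top panel_line [283.6 208.2] 0.59
scene panel_line [266.3 209.5] 0.93
panel_line (array([0.52057467, 0.02961114, 0.07957335]), np.float64(0.00981696848105666))
top panel_batten [287.9 167.1] 0.72
scene panel_batten [286.8 208.4] 0.68
panel_batten (array([0.5539251 , 0.07514818, 0.15466254]), np.float64(0.1270849918011561))
```

```bash
python3 -m creep '[[0,-0.005,-0.08,0,0],[0,-0.009,-0.174,0,0],[0,-0.009,-0.174,0,0],[0,-0.009,-0.174,0.08,0],[0,-0.009,-0.174,0.16,0],[0,-0.009,-0.174,0.22,0],[0,-0.009,-0.174,0.26,0],[0,-0.009,-0.174,0.28,0],[0,-0.009,-0.174,0.29,0],[0,-0.009,-0.174,0.29,0]]'
python3 - <<'E'
from h import *
save("s1.png",cv2.resize(cam("scene")["frame"][130:270,150:330],None,fx=4,fy=4,interpolation=2))
print(manip.get_state()["position"],manip.get_state()["contact_force"])
E
```

```text
clock: 8.65
position: [0.5311, -0.1384, 0.1214]
ee_rot: [0.0, -0.015, 1.0, 0.0]
contact_force: [-0.3, -0.0, -2.0]
width: 0.0254
gripper_force: 70.7
[ 0.53147237 -0.13857555  0.12207766] [ 0.60436277  0.0798438  -3.4314812 ]
```

View pics/s1.png

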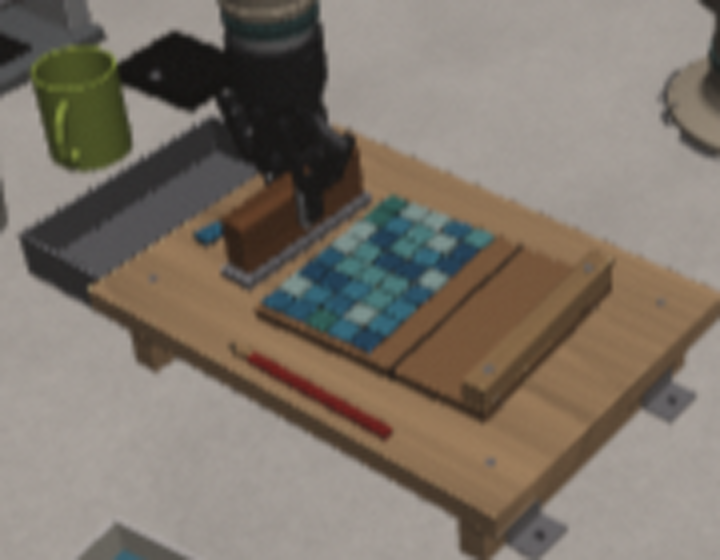

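The scraper stands in the gap between the panel and the chips, nearly on the stand. I'll lower it a touch, then sweep.

```bash
python3 -m creep '[[0,0,0,0.003,0],[0,0,0,0.005,0],[0,0,-0.01,0.005,0],[0,0,-0.025,0.005,0],[0,0,-0.045,0.005,0],[0,0,-0.065,0.005,0],[0,0,-0.085,0.005,0],[0,0,-0.105,0.005,0]]'
python3 -m creep '[[0,0,-0.02,0,0],[0,0,-0.04,0,0],[0,0,-0.06,0,0],[0,0,-0.08,0,0],[0,0,-0.1,0,0],[0,0,-0.112,0,0],[0,0,-0.112,0,0],[0,0,-0.112,0,0]]'
python3 - <<'E'
from h import *
w=cam("wrist");t=cam("top")
for n in("wrist","top","scene"): print(n,[(np.round(q["centre"],1).tolist(),round(q["confidence"],2)) for q in eyes.place_of(n,"chip0")])
E
```

```text
clock: 9.5
position: [0.5324, -0.192, 0.1187]
ee_rot: [0.0, -0.015, 1.0, 0.0]
contact_force: [-1.1, 1.0, -3.1]
width: 0.025
gripper_force: 70.7
clock: 10.3
position: [0.5339, -0.2467, 0.1187]
ee_rot: [-0.0, -0.015, 1.0, 0.0]
contact_force: [-0.8, 0.8, -2.1]
width: 0.0253
gripper_force: 70.7
wrist [([244.3, 216.9], 0.52)]
top [([283.3, 208.4], 0.23)]
scene [([201.9, 194.0], 0.42)]
```

```bash
python3 -m creep '[[0,0,0,-0.08,0],[0,0,0,-0.18,0],[0,0,0.02,-0.27,0],[0,0,0.08,-0.295,0],[0,0,0.14,-0.295,0],[0,0,0.16,-0.295,0],[0,0,0.16,-0.295,0]]'
python3 - <<'E'
from h import *
w=cam("wrist");s=cam("scene");t=cam("top")
for n in("wrist","top","scene"): print(n,[(np.round(q["centre"],1).tolist(),round(q["confidence"],2)) for q in eyes.place_of(n,"chip0")])
a=cv2.resize(w["frame"][60:420,:400],(440,396)); b=cv2.resize(s["frame"][140:230,150:250],(360,396),interpolation=2)
save("a1.png",np.hstack([a,b]))
E
```

```text
clock: 11.25
position: [0.5312, -0.1653, 0.2664]
ee_rot: [-0.0, -0.016, 1.0, 0.0]
contact_force: [-0.8, 0.8, -2.4]
width: 0.0253
gripper_force: 70.6
wrist [([191.1, 180.6], 0.82), ([196.4, 215.5], 0.72), ([198.1, 136.6], 0.54)]
top [([374.2, 226.0], 0.51), ([377.0, 206.7], 0.48)]
scene []
```

View pics/a1.png

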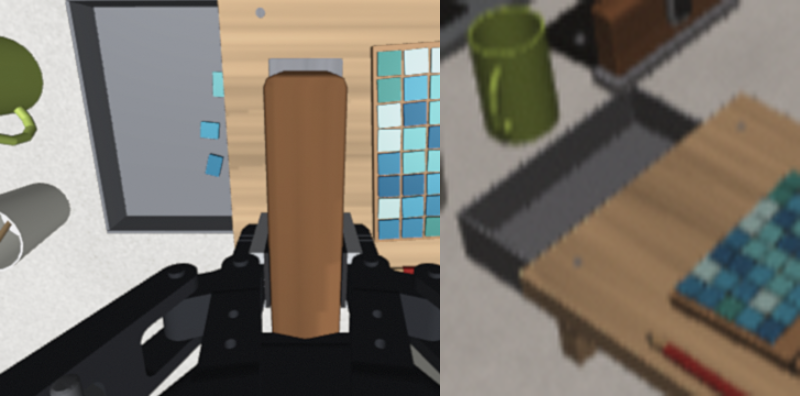

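All three chips show in the tray (wrist crop (218,85), (209,130), (214,165)), none on the stand, and the bystanders are unmoved. Now I'll return the scraper to its old spot.

```bash
python3 -m creep '[[0,0,0.06,0,0],[0,0,0.16,0,0],[0,0.01,0.26,0,0],[0,0.02,0.36,0,0],[0,0.03,0.46,0,0],[0,0.04,0.56,0,0],[0,0.05,0.66,0,0],[0,0.06,0.76,0,0],[0,0.065,0.86,0,0],[0,0.07,0.9,0,0]]'
python3 -m creep '[[0,0.005,0.1,0,0],[0,0.01,0.212,0,0],[0,0.01,0.212,0.08,0],[0,0.01,0.212,0.18,0],[0,0.01,0.212,0.28,0],[0,0.01,0.212,0.37,0],[0,0.01,0.212,0.42,0],[0,0.01,0.212,0.44,0],[0,0.01,0.212,0.45,0],[0,0.01,0.212,0.45,0]]'
```

```text
clock: 12.55
position: [0.483, 0.2857, 0.266]
ee_rot: [0.0, -0.016, 1.0, 0.001]
contact_force: [1.1, -1.2, -3.3]
width: 0.0255
gripper_force: 70.6
clock: 13.55
position: [0.476, 0.3879, 0.0418]
ee_rot: [0.001, -0.015, 1.0, 0.0]
contact_force: [0.4, 0.2, -2.7]
width: 0.0253
gripper_force: 70.8
```

```bash
python3 -m creep '[[0,0,0,0.004,0],[0,0,0,0.008,0],[0,0,0,0.008,0],[0,0,0,0.008,0]]'
python3 -m creep '[[0.6,0,0,0,0],[0.6,0,0,0,0],[0.8,0,0,0,0],[0.8,0,0,0,0],[0.8,0,0,-0.05,0],[0.8,0,0,-0.15,0],[0.8,0,0,-0.25,0],[0.8,0,0,-0.35,0],[0.8,0,0,-0.4,0],[0.8,0,0,-0.42,0]]'
python3 - <<'E'
from h import *
st=manip.get_state();print(st["position"],st["qpos"])
yw=np.radians(5.85);
# batten centre: from wrist edges
c=np.array([.5124,.1053]); print(wrow([c[0]-st["position"][0],c[1]-st["position"][1],.2-st["position"][2]])[0])
w=cam("wrist")
for q in eyes.regions_of("wrist","scraper"): print(np.round(q["bbox"]),round(q["confidence"],2),rect(w,q["mask"],.06))
E
```

```text
clock: 13.95
position: [0.4751, 0.3879, 0.038]
ee_rot: [0.0, -0.015, 1.0, 0.0]
contact_force: [-0.3, -0.4, -3.0]
width: 0.0256
gripper_force: 70.8
clock: 14.95
position: [0.4761, 0.3885, 0.2513]
ee_rot: [0.003, -0.015, 1.0, 0.002]
contact_force: [-0.7, 0.9, -0.5]
width: 0.0684
gripper_force: 0.0
[0.47611229 0.38849499 0.25126602] [ 5.71171023e-01  3.28897228e-01  1.41243751e+00  9.83140131e-05
  1.39331923e+00 -1.02974451e+00]
[-0.0549 -0.5687  0.1008]
[262. 114. 292. 249.] 0.94 (472.3, 388.1, 143.4, 28.1, 1.5)
[450.   0. 560. 136.] 0.89 (341.3, 615.2, 161.7, 78.9, 38.0)
```

```bash
python3 -m creep '[[0.8,-0.01,-0.08,0,-0.003],[0.8,-0.02,-0.18,0,-0.006],[0.8,-0.03,-0.28,0,-0.011],[0.8,-0.04,-0.38,0,-0.011],[0.8,-0.05,-0.48,0,-0.011],[0.8,-0.055,-0.55,0,-0.011],[0.8,-0.055,-0.569,0,-0.011],[0.8,-0.055,-0.569,0,-0.011],[0.8,-0.055,-0.569,0,-0.011],[0.8,-0.055,-0.569,0,-0.011]]'
python3 - <<'E'
from h import *
w=cam("wrist");st=manip.get_state();print(st["position"],wrow([0,0,0],st)[1].round(3).tolist())
for l in ["stand_edge","panel","panel_line","panel_batten"]:
    for n in("wrist",): print(l,[(np.round(q["centre"],1).tolist(),round(q["confidence"],2)) for q in eyes.place_of(n,l)])
save("w3.png",cv2.resize(w["frame"],(800,600)))
import pickle; pickle.dump({k:w[k] for k in w},open("w3.pkl","wb"))
E
```

```text
clock: 16.05
position: [0.5106, 0.1056, 0.2466]
ee_rot: [-0.001, -0.05, 0.999, 0.0]
contact_force: [-0.2, 0.7, 0.7]
width: 0.0686
gripper_force: 0.0
[0.51065278 0.10559546 0.24683903] [[-0.995, -0.101, -0.001], [-0.101, 0.995, 0.001], [0.001, 0.001, -1.0]]
stand_edge []
panel [([166.6, 198.8], 0.78)]
panel_line [([194.7, 200.2], 0.9)]
panel_batten [([275.6, 203.8], 0.58)]
```

View pics/w3.png

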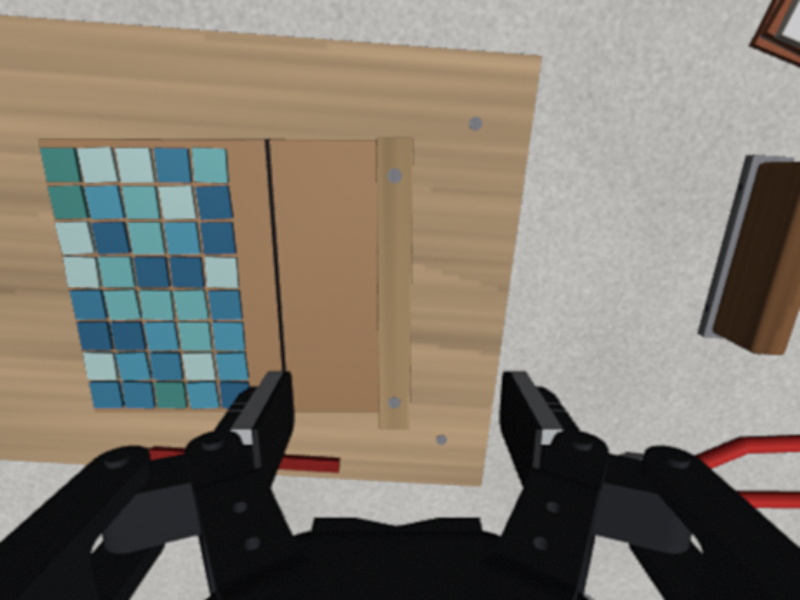

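The batten runs (395,138)–(394,429), centred between the pads and parallel to them. The line is (268,140)–(285,370) and the stand's rear edge (540,56)–(482,486).

```bash
python3 - <<'E'
from h import *
import pickle
w=pickle.load(open("w3.pkl","rb")); w2=pickle.load(open("w2.pkl","rb"))
k=0.7
def L(n,a,b,z):
    A,B=[atz(w,(p[0]*k,p[1]*k),z) for p in (a,b)]
    d=B-A; print(n,A.round(4),B.round(4),((A+B)/2).round(4),round(np.linalg.norm(d),4),"yaw",round(np.degrees(np.arctan2(d[1],d[0])),2))
L("batten",(395,138),(394,429),.114)
L("line",(268,140),(285,370),.092)
L("rear",(540,56),(482,486),.08)
L("tile end",(40,145),(93,410),.092)
print(tri((w,(275.6,203.8)),(w2,(451.5,192.5))),tri((w,(194.7,200.2)),(w2,(357.8,191.4))))
st=manip.get_state();print(st["position"])
E
```

```text
batten [0.4227 0.0964 0.114 ] [0.6022 0.1138 0.114 ] [0.5124 0.1051 0.114 ] 0.1803 yaw 5.53
line [0.4301 0.0217 0.092 ] [0.5778 0.0364 0.092 ] [0.504  0.0291 0.092 ] 0.1484 yaw 5.67
rear [0.3671 0.1763 0.08  ] [0.6665 0.1885 0.08  ] [0.5168 0.1824 0.08  ] 0.2997 yaw 2.34
tile end [ 0.4465 -0.1126  0.092 ] [ 0.6221 -0.0969  0.092 ] [ 0.5343 -0.1047  0.092 ] 0.1762 yaw 5.12
(array([0.50848599, 0.10431757, 0.11936719]), np.float64(0.0016107422307801388)) (array([0.51880537, 0.02931289, 0.08887657]), np.float64(0.0012204281185314793))
[0.5108767  0.10500196 0.2473148 ]
```

```bash
python3 -m creep '[[0.8,-0.002,0,0.08,0],[0.8,-0.002,0,0.16,0],[0.8,-0.002,0,0.22,0],[0.8,-0.002,0,0.25,0],[0.8,-0.002,0,0.268,0],[0.8,-0.002,0,0.274,0],[0.8,-0.002,0,0.274,0],[0.3,-0.002,0,0.274,0],[0.1,-0.002,0,0.274,0],[0,-0.002,0,0.274,0]]' 110
python3 -m creep '[[0,0,0,0,0],[0,0,0,0,0],[0,0,0,0,0],[0,0,0,0,0],[0,0,0,0,0]]' 110
```

```text
clock: 17.3
position: [0.5124, 0.1043, 0.1111]
ee_rot: [0.001, -0.05, 0.999, 0.0]
contact_force: [0.1, -0.7, 0.4]
width: 0.0251
gripper_force: 0.0
clock: 17.8
position: [0.5124, 0.1044, 0.1114]
ee_rot: [0.001, -0.049, 0.999, 0.0]
contact_force: [-2.5, 1.1, 5.2]
width: 0.0177
gripper_force: 108.8
```

```bash
python3 -m creep '[[0,0.001,-0.015,0,0],[0,0.003,-0.05,0,0.001],[0,0.005,-0.085,0,0.002],[0,0.0075,-0.12,0,0.003],[0,0.01,-0.155,0,0.004],[0,0.012,-0.19,0,0.005],[0,0.014,-0.225,0,0.006],[0,0.016,-0.26,0,0.007],[0,0.018,-0.29,0,0.008],[0,0.018,-0.29,0,0.008]]'
python3 -m creep '[[0,0.001,-0.02,0,0.001],[0,0.003,-0.055,0,0.0015],[0,0.005,-0.09,0,0.002],[0,0.007,-0.12,0,0.002],[0,0.009,-0.15,0,0.002],[0,0.01,-0.17,0,0.002],[0,0.01,-0.17,0,0.002],[0,0.01,-0.17,0,0.002],[0,0.01,-0.17,0,0.002]]'
python3 - <<'E'
from h import *
w=cam("wrist");s=cam("scene");t=cam("top")
st=manip.get_state();print(st["position"],wrow([0,0,0],st)[1].round(3).tolist())
for n in("wrist","top","scene"):
  for l in ["stand_edge","panel_line","panel_batten"]:
    print(n,l,[(np.round(q["centre"],1).tolist(),round(q["confidence"],2)) for q in eyes.place_of(n,l)])
save("w4.png",cv2.resize(w["frame"],(800,600)))
import pickle; pickle.dump([w,t,s],open("w4.pkl","wb"))
E
```

```text
clock: 18.8
position: [0.5184, -0.0421, 0.1114]
ee_rot: [0.001, -0.024, 1.0, -0.0]
contact_force: [-0.2, -0.2, 4.9]
width: 0.0173
gripper_force: 109.0
clock: 19.7
position: [0.5171, -0.1261, 0.1114]
ee_rot: [0.001, -0.018, 1.0, 0.0]
contact_force: [-0.4, 1.1, 6.0]
width: 0.0175
gripper_force: 109.2
[ 0.51712072 -0.12603071  0.11138821] [[-0.999, -0.036, 0.002], [-0.036, 0.999, 0.0], [-0.002, 0.0, -1.0]]
wrist stand_edge []
wrist panel_line [([137.9, 257.0], 0.66)]
wrist panel_batten [([276.6, 286.1], 0.75)]
top stand_edge []
top panel_line [([358.9, 209.9], 0.56)]
top panel_batten [([336.9, 210.0], 0.72)]
scene stand_edge []
scene panel_line [([216.6, 183.2], 0.62)]
scene panel_batten [([229.3, 182.5], 0.81)]
```

View pics/w4.png

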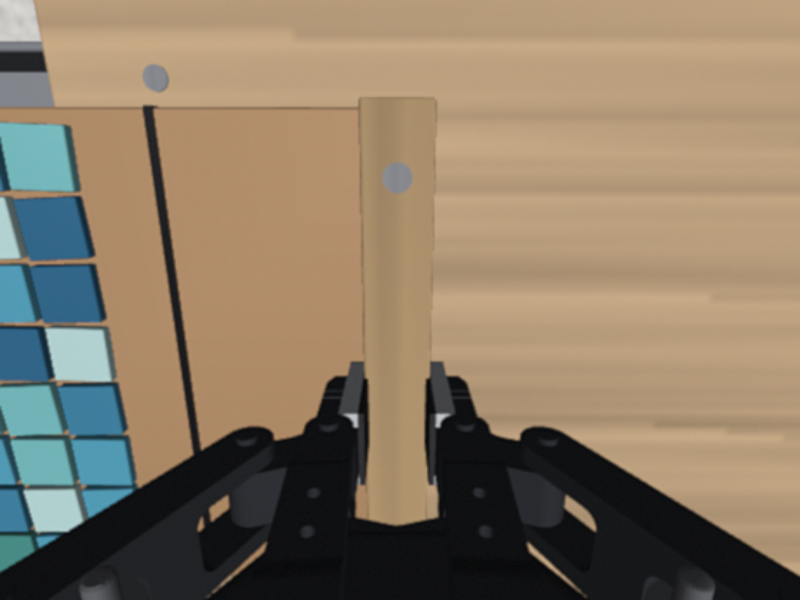

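The panel is held with the batten in the pads. The stand edge shows at (36,0)–(54,105) and the line at (150,107)–(196,450). I'll compute the remaining shift.

```bash
cat > m.py <<'E'
from h import *
def fit(w,rows,lo,hi,z,kind):
    g=cv2.GaussianBlur(cv2.cvtColor(w["frame"],cv2.COLOR_RGB2GRAY).astype(float),(3,3),0) if kind!="edge" else cv2.GaussianBlur(w["frame"][...,0].astype(float)-w["frame"][...,2],(3,3),0)
    P=[]
    for r in rows:
        a=lo(r);b=hi(r);seg=g[r,a:b]
        if kind=="dark":
            wt=np.clip(np.median(seg)-25-seg,0,None)
            if wt.sum()<5: continue
            c=a+(wt*np.arange(len(seg))).sum()/wt.sum()
        else:
            q=np.abs(np.diff(seg)); 
            if q.max()<8: continue
            q=np.where(q>q.max()*.4,q,0); c=a+.5+(q*np.arange(len(q))).sum()/q.sum()
        P.append(atz(w,(c,r),z)[:2])
    P=np.array(P); 
    for _ in range(3):
        f=np.polyfit(P[:,0],P[:,1],1); e=P[:,1]-np.polyval(f,P[:,0]); P=P[np.abs(e)<max(2*e.std(),.0005)]
    return f,e.std(),len(P),P[:,0].min(),P[:,0].max()
E
python3 - <<'E'
from m import *
import pickle
w,t,s=pickle.load(open("w4.pkl","rb"))
l=lambda r:int(.7*(150+(r/.7-107)*46/343))
fl=fit(w,range(80,300,4),lambda r:l(r)-9,lambda r:l(r)+10,.092,"dark")
ed=lambda r:int(.7*(36+r/.7*18/105))
fe=fit(w,range(2,70,2),lambda r:max(0,ed(r)-10),lambda r:ed(r)+10,.08,"edge")
for n,f in(("line",fl),("edge",fe)): print(n,"yaw",np.degrees(np.arctan(f[0][0])).round(2),"y@.42,.52,.53",np.polyval(f[0],[.42,.52,.53]).round(4),f[1:])
w2=pickle.load(open("w2.pkl","rb"))
e2=lambda r:int(66.5+(r-29.4)*49/291.2)
f=fit(w2,range(36,316,4),lambda r:e2(r)-8,lambda r:e2(r)+9,.08,"edge")
print("edge from w2",np.degrees(np.arctan(f[0][0])),np.polyval(f[0],[.42,.52,.53]),f[1:])
E
```

```text
line yaw 1.91 y@.42,.52,.53 [-0.205  -0.2017 -0.2014] (np.float64(2.2265181594631335e-05), 55, np.float64(0.43126674048779456), np.float64(0.5381351099330065))
edge yaw 1.59 y@.42,.52,.53 [-0.2418 -0.239  -0.2387] (np.float64(0.00010792174368757197), 34, np.float64(0.3993385473647253), np.float64(0.426177033656651))
edge from w2 1.9597644632790558 [-0.24170424 -0.23828247 -0.23794029] (np.float64(0.00018264334635833304), 69, np.float64(0.38659008959305485), np.float64(0.6689505474349762))
```

```bash
python3 -m creep '[[0,0,-0.01,0,0],[0,0,-0.025,0,0],[0,0,-0.04,0,0],[0,0,-0.055,0,0],[0,0,-0.064,0,0],[0,0,-0.064,0,0],[0,0,-0.064,0,0],[0,0,-0.064,0,0]]'
python3 - <<'E'
from m import *
w=cam("wrist");t=cam("top");s=cam("scene");print(manip.get_state()["position"])
import pickle; pickle.dump([w,t,s],open("w5.pkl","wb"))
l=lambda r:int(.7*(150+(r/.7-107)*46/343))
for n,(z,rows,lo,hi,k) in {"line":(.092,range(80,300,4),lambda r:l(r)-9,lambda r:l(r)+10,"dark"),
 "edge":(.08,range(2,68,2),lambda r:60,lambda r:125,"edge")}.items():
    f=fit(w,rows,lo,hi,z,k); print(n,"yaw",np.degrees(np.arctan(f[0][0])).round(2),"y@.40,.42,.44,.52",np.polyval(f[0],[.4,.42,.44,.52]).round(4),f[1:])
a=cv2.resize(w["frame"][0:200,:300],(600,400)); b=cv2.resize(t["frame"][150:270,320:380],(200,400),interpolation=2)
save("w5.png",np.hstack([a,b]))
E
```

```text
clock: 21.1
position: [0.518, -0.1564, 0.1114]
ee_rot: [0.001, -0.018, 1.0, 0.002]
contact_force: [-0.2, 5.5, 7.4]
width: 0.0176
gripper_force: 109.3
[ 0.51799992 -0.15633203  0.11139758]
line yaw 1.93 y@.40,.42,.44,.52 [-0.236  -0.2353 -0.2346 -0.2319] (np.float64(2.149292024901055e-05), 55, np.float64(0.4321192771304348), np.float64(0.5388255881392965))
edge yaw 1.49 y@.40,.42,.44,.52 [-0.2421 -0.2415 -0.241  -0.2389] (np.float64(0.00010731492355046224), 33, np.float64(0.39913644586216834), np.float64(0.4250898547937765))
```

View pics/w5.png

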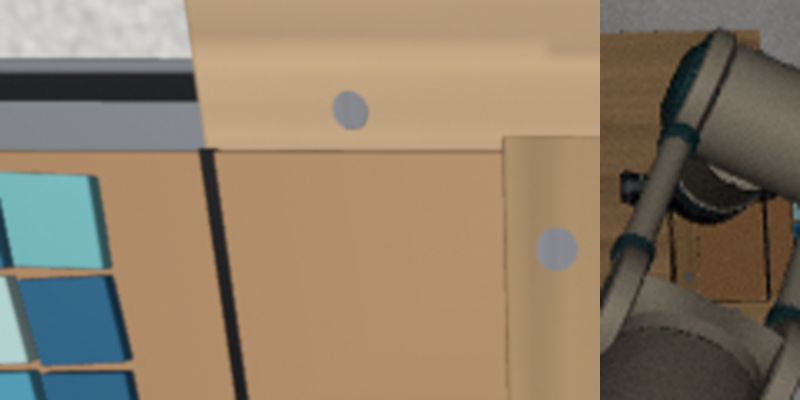

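The line (208,150) is now just inboard of the edge corner (205,147), with 12 mm of parallax. About 6.3 mm remain.

```bash
python3 -m creep '[[0,0,-0.004,0,0],[0,0,-0.008,0,0],[0,0,-0.0126,0,0],[0,0,-0.0126,0,0],[0,0,-0.0126,0,0],[0,0,-0.0126,0,0],[0,0,-0.0126,0,0]]'
cat > m2.py <<'E'
from m import *
w=cam("wrist");s=cam("scene");st=manip.get_state();print(st["position"],st["contact_force"].round(1),st["moment"].round(2),wrow([0,0,0],st)[1].round(4).tolist())
l=lambda r:int(.7*(150+(r/.7-107)*46/343))
F={}
for n,(z,rows,lo,hi,k) in {"line":(.092,range(80,300,4),lambda r:l(r)-9,lambda r:l(r)+10,"dark"),
 "edge":(.08,range(2,68,2),lambda r:60,lambda r:140,"edge")}.items():
    f=F[n]=fit(w,rows,lo,hi,z,k); print(n,"yaw",np.degrees(np.arctan(f[0][0])).round(2),"y@.40,.415,.43",np.polyval(f[0],[.4,.415,.43]).round(4),f[1],f[2])
print("gap mm",(1000*(np.polyval(F["line"][0],.415)-np.polyval(F["edge"][0],.415))).round(2))
E
python3 m2.py
```

```text
clock: 21.95
position: [0.5181, -0.1618, 0.1114]
ee_rot: [0.001, -0.018, 1.0, 0.002]
contact_force: [-0.4, 7.9, 8.2]
width: 0.0168
gripper_force: 109.4
[ 0.5181051  -0.16177177  0.11142064] [-0.6  8.   8.3] [ 1.24 -0.   -0.08] [[-0.9994, -0.0351, 0.0012], [-0.0351, 0.9994, 0.0047], [-0.0013, 0.0046, -1.0]]
line yaw 1.96 y@.40,.415,.43 [-0.2414 -0.2409 -0.2404] 2.0087909726499667e-05 55
edge yaw 1.52 y@.40,.415,.43 [-0.242  -0.2416 -0.2412] 0.00010699485176358738 33
gap mm 0.7
```

```bash
python3 -m creep '[[0,0,-0.0022,0,0],[0,0,-0.0022,0,0],[0,0,-0.0022,0,0],[0,0,-0.0022,0,0],[0,0,-0.0022,0,0],[0,0,-0.0022,0,0]]'
python3 m2.py; python3 - <<'E'
from h import *
s=cam("scene");w=cam("wrist")
# predicted points: panel underside tiled corners flat vs picture
for n in("scene","top"): print(n,[(np.round(q["centre"],1).tolist(),round(q["confidence"],2)) for q in eyes.place_of(n,"scraper")])
f=s["frame"].copy()
th=np.radians(1.95);ex=np.array([np.cos(th),np.sin(th),0]);ey=np.array([-np.sin(th),np.cos(th),0])
c=np.array([.518,-.1625,0])
for v,u,z in((-185,-90,92),(-185,90,92),(-185,90,80),(35,90,92)):
    p=proj(s,c+ (v+0)/1000*ey*1+u/1000*ex+np.array([0,0,z/1000])); cv2.circle(f,tuple(int(round(x)) for x in p),1,(255,0,0),-1)
save("f1.png",cv2.resize(f[120:260,140:320],None,fx=4,fy=4,interpolation=2))
E
```

```text
clock: 22.65
position: [0.5181, -0.1625, 0.1115]
ee_rot: [0.001, -0.018, 1.0, 0.003]
contact_force: [-0.4, 8.7, 9.5]
width: 0.0173
gripper_force: 109.5
[ 0.5181256  -0.16253255  0.11144787] [1.  9.1 8.7] [ 1.33  0.06 -0.  ] [[-0.9994, -0.035, 0.0011], [-0.035, 0.9994, 0.0053], [-0.0013, 0.0052, -1.0]]
line yaw 1.97 y@.40,.415,.43 [-0.2422 -0.2417 -0.2411] 1.9750033279999754e-05 55
edge yaw 1.52 y@.40,.415,.43 [-0.242  -0.2416 -0.2412] 0.00011041345046984574 33
gap mm -0.04
scene [([471.0, 282.1], 0.64), ([168.8, 168.4], 0.6)]
top [([172.9, 222.3], 0.68), ([94.7, 273.6], 0.65)]
```

View pics/f1.png

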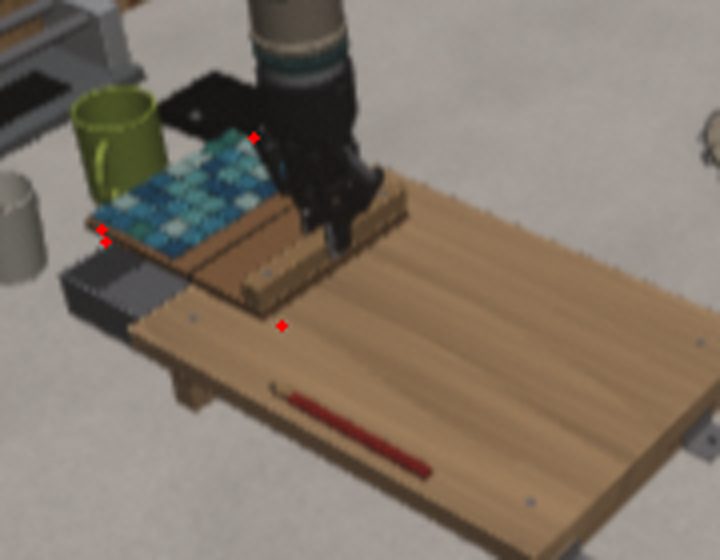

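The panel lies flat over the edge with the line at the stand's edge (190,278). The pencil, mug, wallet and pot are untouched, and the scraper stands back on the table. Handing in.

```bash
python3 -c "
from rig import manip
print(manip.get_state()['qd'].round(4)); print(manip.sign_off())"
```

```text
[-0.0015 -0.0012 -0.001   0.0003  0.0011 -0.0014]
the job is handed in; nothing more can be done
None
```

The job is handed in: all three chips are in the tray, the scraper is back on the table, and the panel is held flat and still, its line within about 1 mm of the stand's edge by camera and square to it to about 0.1°.

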